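Zero the paint gauge and hold it on the test panel

TASK

Lift the paint-thickness gauge out of its stand and zero it by holding it upright with its sprung tip pressed lightly on the bare steel disc for about a second. Then hold it square to the tilted test panel with the tip inside the ring mark, pressed lightly so that the sprung tip goes about halfway in, and finish while still holding it there. Never press hard, and leave the tilt of the panel and the other things on the bench as they are.

Things in the scene. Friction and masses are not known exactly. Their poses are not given: they have to be found in the camera images.
- gauge: black paint-thickness gauge, about 0.24 kg: box 56 mm (x) x 30 mm (y) x 90 mm (z, up as it stands); grip it across the 30 mm, about 20 mm below the top. A sprung probe sticks out of its underside. Origin: centre of the box's underside. At the start it stands upright in the stand, underside 40 mm and top 130 mm above the table, probe hanging free; lift it straight up over 30 mm to clear it.
- probe (a joint): how far the sprung probe is pressed into the gauge, m: 0 fully out, 0.012 bottomed. The spring pushes with 1 N at 0, rising by 0.25 N per mm to 4 N at 12 mm.
- tip (a point): end of the sprung probe (8 mm thick, face 6 mm across), on the gauge's centre line, 26 mm below the box's underside when fully out; moves with the probe. A 18 mm thick dark collar around the probe reaches 12 mm below the box.
- dock: the gauge's grey stand, fixed: base 110 mm (x) x 90 mm (y) x 10 mm, with a socket around the lowest 15 mm of the gauge; the socket walls are 70 mm x 44 mm outside and end 55 mm above the table. Origin: centre of its underside, on the table. Its yaw is the gauge's yaw.
- zero: zero plate, fixed: bare steel disc 40 mm across on a square grey base 80 x 80 x 10 mm. Origin: centre of the underside, on the table.
- disc (a point): centre of the steel disc's flat top, 20 mm above the table.
- panel: white painted test panel, 140 mm (x, up the slope) x 180 mm (y) x 3 mm, tilted so that its face looks up and towards the robot's side; slope 11 to 30 degrees, differing between runs. Origin: centre of the painted face, 110 mm above the table; z points squarely out of the face. The face carries three thin black outline marks: a ring, a square and a cross.
- rest: the fixed rest that holds the panel: steel base 150 x 240 x 12 mm (origin: centre of the underside, on the table), with two uprights 100 to 110 mm either side along y (clamp knobs to 124 mm), 126 mm high. The panel is clamped between them on a stiff pivot along its y axis through its centre; it stays put under a light push (it slips only above about 4 N m).
- spot (a point): centre of the ring mark on the painted face: an outline circle 32 mm across, 20 mm up the slope (panel x) and 30 mm towards -y of the panel's centre. (The square lies at panel x -28, y +45 mm, the cross at x +42, y +43 mm.) Same axes as the panel: z squarely out of the face.
- mixing_cup: bystander, white mixing cup, open, 84 mm across the rim, 95 mm high; leave it alone. Origin: centre of its underside
- tape_roll: bystander, roll of masking tape, lying flat, 90 mm across, 24 mm high; leave it alone. Origin: centre of its underside
- tin: bystander, small closed tin, 76 mm across, 90 mm high; leave it alone. Origin: centre of its underside
- hardener: bystander, small bottle, 52 mm across, 120 mm high; leave it alone. Origin: centre of its underside
- tin_opener: bystander, a screwdriver-like tin opener lying on the table; leave it alone
- gun_cup: bystander, spray-gun cup, 76 mm across, 98 mm high, narrow neck; leave it alone. Origin: centre of its underside
- stir_stick: bystander, wooden stir stick, 200 x 22 x 5 mm, lying; leave it alone. Origin: centre of its underside
Things that resemble listed ones, but are neither listed nor needed, are in the scene too. Leave any green or purple look-alike of the dock alone.

How it is judged:
By the outcome, as a careful person would: the job done as asked, in the order asked, and still so for the second after the job is handed in, while the arm keeps its last pose, push and grip.
It also fails if it takes over 42 s, if anything falls off the work surface, if the arm or the gripper's body presses on something with over 40 N, if the wrist force passes 120 N, or if a joint passes its speed limit or range.

ROBOT

A 7-joint arm with a two-finger parallel gripper is mounted at the origin on the work surface. World frame = base frame: x ahead of the robot, y to its left, z up, the work surface at z = 0. Lengths are in m, angles in rad, forces in N, time in s.
With the tool pointing down it reaches from about 0.4 to 0.85 m from the base axis. Payload 6.9 kg.
Tool frame: the origin (TCP) lies midway between the tips of the shut fingers; the grasp point (between the pads) lies behind it (ctrl.pinch_z is the z of the grasp point in the tool frame, in m); z points along the fingers, y is the direction in which the jaws open and shut (so a half turn about z gives the same grasp; the last joint's range is limited). The gripper opens to 85 mm and grips with 20 to 120 N. Pads are 22 mm wide; open, the fingers measure 114 mm over their backs; the gripper's body (76 mm by 85 mm) begins 54 mm behind the grasp point. The pads swing forward as they close: fully open they stand 13 mm farther back than shut.
Start: joints at [1.331, 0.507, -0.238, 1.5, 0.126, 1.149, -0.155], TCP at [0.211, -0.588, 0.231] pointing down, gripper open.
Joint ranges: [-3.08, 3.08], [-0.24, 2.05], [-1.43, 1.35], [0, 2.5], [-1.52, 4.66], [0.17, 1.96], [-2.89, 2.89]. Speed limits (rad/s): [2.39, 2.39, 3.14, 3.14, 3.14, 3.14, 3.14].

INTERFACE

Orientations are given as a unit quaternion [w, x, y, z].
In Python, from station import ctrl, get_state, vision, ticket, models gives the robot as it stands. Calls block until the motion is done:
- ctrl.movep(position, orientation): joint-space move of the TCP to a pose.
- ctrl.movel(position, frame=None, max_speed=0.15): straight line of the TCP; frame=None keeps the orientation; max_speed is the mean speed in m/s.
- ctrl.set_joints(angles): joint-space move.
- ctrl.ungrasp() and ctrl.close_gripper(force=None): open the fingers fully, or close them until they stop; force is the grip in N (None keeps the last).
- ctrl.pause(seconds).
- ctrl.ik(position, orientation): joint angles nearest the present ones, or None.
- get_state(): the state.
- vision.grab_frame(name): name is "scene" or "top" or "wrist"; returns (picture, depth): 480x640x3 uint8, blue, green, red; 480x640 float32, m along the optical axis (not along the pixel's ray), 0 where there is no reading.
- vision.camera_info(name): a dict with "mtx" (3x3 intrinsics, pixels), "dist_coeffs" ([k1, k2, p1, p2, k3] as OpenCV has them; the pictures are not rectified), "R" (3x3) and "t" (3): a world point X has camera coordinates R X + t; the wrist camera has in their place "hand_eye" (4x4, takes a point from camera to tool coordinates, whose origin is the TCP and whose axes are the flange's). Camera axes: x right, y down, z forward; pixel columns grow to the right and rows downward; lengths in m; the calibration is good to about 2 mm. A picture is of the moment at which its call begins: read the wrist's pose just before it. camera_info takes no time and is no camera call.
A pose or a line that the arm cannot do raises ctrl.Unreachable and nothing moves.
- ticket.close_job(): hands the job in, once; it reports no verdict.
Trained networks look in the newest picture that a camera, given by its name, has taken for a name from the list of things; names that differ only in an ending like _2 or _b are one class to them, and where a whole thing is asked for, a point or a joint stands for the part that bears it (a point fixed in the world has none). Each returns a list of dicts, best first, with "p" (0 to 1); they miss things now and then, are a little off and sometimes report something else, mostly with a low value. They report only what shows in the picture. A call takes as long as a camera call. They do not tell look-alikes from the thing itself.
- models.recognise(camera, target): "point" ([column, row] in pixels, amid what is visible of it).
- models.masks_of(camera, target): "mask" (480x640 bool, what is visible of it) and "point" ([column, row] in pixels, amid what is visible of it).
The state is a dict: "time": time; "qpos": joint angles; "qd": joint speeds; "tau": joint torques, N m; "tcp_pos": TCP position; "eef_rot": TCP orientation; "contact_force": force on the tool from outside, world axes, zero at the start; "wrist_torque": the same for the moment, N m; "width": finger opening in m.
Only numpy, scipy, OpenCV 4.12 (cv2) and the standard library are available. Lean on these libraries where they do the work, as an engineer would, in place of code of your own. Each camera call takes 0.05 s, during which the arm holds its last target. There are 200 camera calls.

## Working session

There is one attempt and no reset: what is moved stays moved. The work goes in short steps, each a Python script; the robot and the scene stay as the last script left them, time stands still between calls to the robot, and variables do not carry over. Pictures are saved under pics/ and viewed, about 8 in all and at most 12, crops included, and the job is handed in when it is done.

```bash
ls; mkdir -p pics; cat > h.py <<'E'
import numpy as np, cv2
from scipy.spatial.transform import Rotation as Rn
from station import ctrl, get_state, vision, ticket, models
def q2R(q): return Rn.from_quat([q[1],q[2],q[3],q[0]]).as_matrix()
def R2q(R):
    q=Rn.from_matrix(R).as_quat(); return np.array([q[3],q[0],q[1],q[2]])
def cloud(cam,depth,st=None):
    i=vision.camera_info(cam); K=np.array(i["mtx"],float); d=np.array(i["dist_coeffs"],float)
    v,u=np.mgrid[0:480,0:640]
    n=cv2.undistortPoints(np.stack([u.ravel(),v.ravel()],1).astype(np.float64)[:,None],K,d)[:,0]
    z=depth.ravel().astype(float); P=np.c_[n*z[:,None],z]
    if cam=="wrist":
        H=np.array(i["hand_eye"]); P=P@H[:3,:3].T+H[:3,3]
        W=P@q2R(st["eef_rot"]).T+np.array(st["tcp_pos"])
    else:
        W=(P-np.array(i["t"]))@np.array(i["R"])
    W[z<=0]=np.nan
    return W.reshape(480,640,3)
E
python3 - <<'E'
from h import *
s=get_state(); print(s["time"],s["eef_rot"],ctrl.pinch_z)
ims=[]
for c in("scene","top"):
    im,d=vision.grab_frame(c); cv2.imwrite(f"pics/{c}0.png",im); W=cloud(c,d); np.save(f"{c}W.npy",W)
    i=vision.camera_info(c); print(c,"cam at",-np.array(i["R"]).T@np.array(i["t"]))
    for t in("gauge","dock","zero","panel","rest"):
        for r in models.masks_of(c,t)[:3]:
            w=W[r["mask"]]; w=w[~np.isnan(w[:,0])]
            print(c,t,round(r["p"],2),np.round(r["point"]),r["mask"].sum(),np.round(np.median(w,0),3),np.round(np.percentile(w,[3,97],axis=0),3).tolist() if len(w) else None)
E
```

```text
pics
0.0 [-8.55623231e-04  9.85178695e-01  1.71528950e-01 -1.61245419e-04] -0.0187
scene cam at [ 0.98432416 -0.03585333  0.97747881]
scene gauge 0.96 [278. 253.] 731 [ 0.522 -0.058  0.125] [[0.485, -0.077, 0.052], [0.536, -0.039, 0.133]]
scene dock 0.83 [282. 275.] 1379 [ 0.533 -0.052  0.011] [[0.47, -0.107, 0.006], [0.563, -0.011, 0.056]]
scene dock 0.81 [153. 181.] 1459 [ 0.235 -0.339  0.013] [[0.178, -0.387, 0.004], [0.273, -0.301, 0.056]]
scene dock 0.78 [409. 355.] 2340 [0.751 0.173 0.011] [[0.696, 0.13, 0.006], [0.8, 0.223, 0.056]]
scene zero 0.8 [171. 297.] 1209 [ 0.538 -0.296  0.011] [[0.495, -0.336, 0.007], [0.575, -0.259, 0.022]]
scene panel 0.89 [410. 233.] 3472 [0.531 0.223 0.113] [[0.457, 0.135, 0.082], [0.598, 0.311, 0.139]]
scene rest 0.68 [404. 249.] 7517 [0.548 0.217 0.08 ] [[0.464, 0.113, 0.009], [0.61, 0.321, 0.138]]
top cam at [0.4122642  0.0362425  1.20915409]
top gauge 0.94 [362. 223.] 323 [ 0.504 -0.056  0.131] [[0.479, -0.075, 0.095], [0.53, -0.04, 0.135]]
top dock 0.96 [273. 136.] 1338 [0.738 0.174 0.013] [[0.691, 0.133, 0.007], [0.796, 0.221, 0.058]]
top dock 0.76 [356. 229.] 1228 [ 0.499 -0.052  0.012] [[0.45, -0.108, 0.002], [0.559, -0.012, 0.077]]
top dock 0.68 [472. 340.] 1424 [ 0.219 -0.337  0.013] [[0.168, -0.385, 0.007], [0.268, -0.301, 0.057]]
top zero 0.89 [452. 219.] 886 [ 0.529 -0.296  0.012] [[0.491, -0.337, 0.007], [0.569, -0.259, 0.023]]
top zero 0.31 [334. 157.] 984 [0.693 0.003 0.034] [[0.641, -0.032, 0.002], [0.717, 0.039, 0.097]]
top panel 0.55 [247. 218.] 4174 [0.527 0.224 0.112] [[0.456, 0.137, 0.082], [0.595, 0.311, 0.14]]
top rest 0.98 [250. 222.] 5498 [0.52  0.212 0.107] [[0.44, 0.112, 0.011], [0.59, 0.326, 0.139]]
```

```bash
sleep 8; ls pics
```

```text
scene0.png
top0.png
```

View pics/scene0.png

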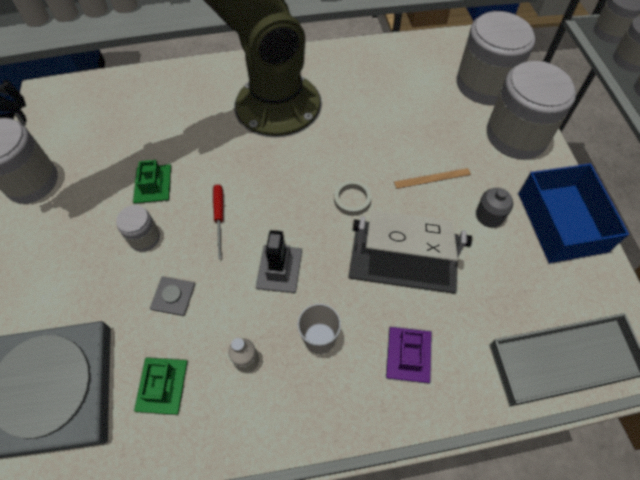

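View pics/top0.png

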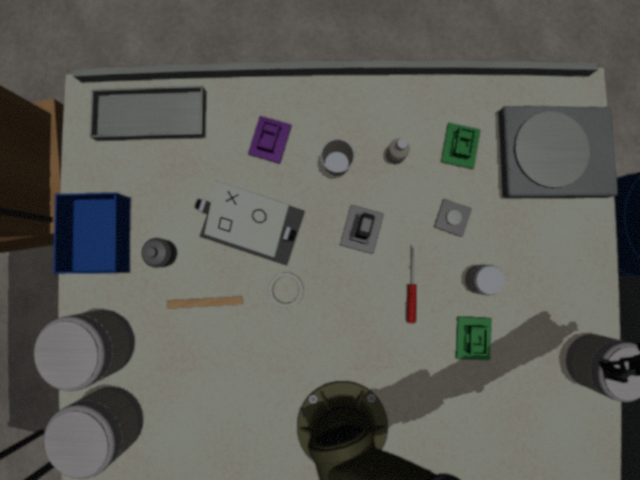

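The pictures show the gauge at scene (278,253) / top (362,226), the disc at scene (171,294) / top (454,217) and the ring at scene (397,236) / top (259,216). The green and purple items are look-alikes of the dock. Next I'll measure these.

```bash
cat > m.py <<'E'
from h import *
for c in("scene","top"):
    W=np.load(f"{c}W.npy"); im=cv2.imread(f"pics/{c}0.png")
    def rect(P): 
        r=cv2.minAreaRect((P[:,:2]*1000).astype(np.float32)); return np.round(r[0],1),np.round(r[1],1),round(r[2],1)
    X,Y,Z=W[...,0],W[...,1],W[...,2]
    box=lambda a,b,e,f,g,h:(X>a)&(X<b)&(Y>e)&(Y<f)&(Z>g)&(Z<h)
    print(c,"gaugetop",rect(W[box(.44,.57,-.12,0,.122,.14)]))
    print(c,"dockbase",rect(W[box(.42,.6,-.13,.02,.006,.06)]))
    print(c,"zerobase",rect(W[box(.46,.6,-.36,-.23,.006,.03)]))
    P=W[box(.46,.6,-.36,-.23,.017,.03)];print(c,"disc",len(P),np.round(P.mean(0),4),rect(P))
    # panel
    m=box(.42,.62,.14,.31,.06,.16)
    P=W[m]; 
    for _ in range(15):
        ce=np.median(P,0) if _==0 else P.mean(0); n=np.linalg.svd(P-ce,full_matrices=False)[2][2]; n*=np.sign(n[2])
        A=W[m]; r=(A-ce)@n; P=A[abs(r)<(.006 if _<5 else .003)]
    print(c,"panel n",np.round(n,4),"slope",np.degrees(np.arccos(n[2])),"yaw upslope",np.degrees(np.arctan2(-n[1],-n[0])),len(P))
    zz=np.array([0,0,1.]); x=zz-n*n[2]; x/=np.linalg.norm(x); y=np.cross(n,x)
    uv=np.c_[(P-ce)@x,(P-ce)@y]; r=cv2.minAreaRect((uv*1000).astype(np.float32)); print("rect in plane",r, ce, "plane z .11 check",ce+(x*r[0][0]+y*r[0][1])/1000)
    # ring: dark pixel blobs on panel
    on=np.nan_to_num(abs((W-ce)@n),nan=1)<.008
    on&=m; on=cv2.morphologyEx(on.astype(np.uint8),cv2.MORPH_CLOSE,np.ones((5,5)))
    g=cv2.cvtColor(im,cv2.COLOR_BGR2GRAY); bg=cv2.medianBlur(g,21)
    dk=((bg.astype(int)-g>18)&(on>0)).astype(np.uint8)
    k,l,st,cen=cv2.connectedComponentsWithStats(dk,connectivity=8)
    i=vision.camera_info(c);K=np.array(i["mtx"]);D=np.array(i["dist_coeffs"]);R=np.array(i["R"]);t=np.array(i["t"]);C=-R.T@t
    for j in range(1,k):
        if st[j,4]<15: continue
        px=np.array([[st[j,0]+(st[j,2]-1)/2,st[j,1]+(st[j,3]-1)/2]])
        u=cv2.undistortPoints(px[:,None],K,D)[0,0]; d=R.T@np.r_[u,1]; X3=C+d*((ce-C)@n)/(d@n)
        print(" mark",px[0],st[j,2:5],np.round(X3,4),"in panel mm",np.round([(X3-ce)@x*1000-r[0][0],(X3-ce)@y*1000-r[0][1]],1))
E
python3 m.py
```

```text
scene gaugetop (array([508.1, -58.3]), array([31.1, 58.3]), 74.2)
scene dockbase (array([512.3, -59.7]), array([ 90.3, 122.7]), 73.7)
scene zerobase (array([ 533.4, -297.1]), array([81.6, 81. ]), 68.9)
scene disc 254 [ 0.5327 -0.297   0.0204] (array([ 532.9, -297.8]), array([38.8, 40.1]), 74.2)
scene panel n [-0.4049  0.1402  0.9035] slope 25.37164228307332 yaw upslope -19.092933093921378 3125
rect in plane ((-5.062469482421875, -1.1083297729492188), (145.10845947265625, 181.07501220703125), 0.4163569509983063) [0.52988135 0.22425515 0.11242608] plane z .11 check [0.52519626 0.22470401 0.11025687]
 mark [432.5 228. ] [ 16  11 109] [0.5144 0.2764 0.0974] in panel mm [-30.   45.3]
 mark [397.  235.5] [ 19  12 114] [0.5297 0.1918 0.1174] in panel mm [ 16.6 -29.6]
 mark [455.5 246.5] [ 2 12 15] [0.5775 0.302  0.1217] in panel mm [26.8 90.2]
 mark [432.5 247. ] [14 11 73] [0.5732 0.2534 0.1273] in panel mm [39.8 42.8]
top gaugetop (array([504.9, -59.1]), array([30.2, 55.8]), 72.4)
top dockbase (array([510.3, -53.5]), array([144.8, 176.6]), 89.1)
top zerobase (array([ 528.7, -295.7]), array([128.5, 133.5]), 89.1)
top disc 175 [ 0.5313 -0.2969  0.021 ] (array([ 532.5, -291.6]), array([49.1, 74. ]), 75.8)
top panel n [-0.405   0.1424  0.9031] slope 25.426952765249144 yaw upslope -19.375477049498656 3417
rect in plane ((-1.8557281494140625, 2.1067886352539062), (142.2160186767578, 183.10789489746094), 0.2685929834842682) [0.52583542 0.22372902 0.11213107] plane z .11 check [0.52495331 0.2262725  0.1113343 ]
 mark [231.5 197.5] [14 14 78] [0.5739 0.2526 0.1291] in panel mm [41.4 41.1]
 mark [258.5 215.5] [ 16  16 112] [0.5314 0.1906 0.1199] in panel mm [ 19.9 -31.5]
 mark [225.  223.5] [ 15  16 115] [0.5157 0.2743 0.0996] in panel mm [-27.3  42.2]
```

```bash
cat >> h.py <<'E'
def down(yaw,n=np.array([0,0,1.])):
    x=np.array([np.cos(yaw),np.sin(yaw),0]); x=x-n*(x@n); x/=np.linalg.norm(x)
    return np.c_[x,np.cross(-n,x),-n]
N=np.array([-.405,.1413,.9033]); N/=np.linalg.norm(N)
SPOT=np.array([.5306,.1912,.1187]); DISC=np.array([.5325,-.297,.0203])
E
python3 - <<'E'
from h import *
g=np.array([.5065,-.0587])
for y in(-16.5,163.5):
    q=R2q(down(np.radians(y)))
    for nm,p,qq in(("g",[*g,.23],q),("g0",[*g,.091],q),("d",[.5325,-.297,.09],q),("s",SPOT+N*.075,R2q(down(np.radians(y-2.7),N)))):
        r=ctrl.ik(p,qq); print(y,nm,None if r is None else np.round(r,2))
ctrl.movep([*g,.23],R2q(down(np.radians(-16.5))))
s=get_state(); im,d=vision.grab_frame("wrist"); cv2.imwrite("pics/w1.png",im); W=cloud("wrist",d,s); P=W.reshape(-1,3)
k=(P[:,2]>.122)&(P[:,2]<.14)&(abs(P[:,0]-g[0])<.06)&(abs(P[:,1]-g[1])<.06)
print(s["time"],s["tcp_pos"],s["contact_force"],k.sum(),np.median(P[k],0) if k.any() else 0,cv2.minAreaRect((P[k,:2]*1000).astype(np.float32)) if k.any() else 0)
E
```

```text
-16.5 g [ 0.37  0.34 -0.42  1.8   0.16  1.03 -1.97]
-16.5 g0 [ 0.23  0.5  -0.24  1.98  0.18  0.68 -1.98]
-16.5 d [ 0.54  0.62 -0.12  1.72  0.1   0.81 -1.48]
-16.5 s [-1.22  0.4   0.76  2.1   0.15  0.46 -2.57]
163.5 g [ 0.73  0.46 -0.99  1.79  0.42  1.12  0.88]
163.5 g0 [ 0.65  0.64 -0.91  1.98  0.67  0.86  0.66]
163.5 d [ 0.95  0.74 -0.82  1.72  0.64  0.98  1.17]
163.5 s [-0.    0.43 -0.93  2.08  1.03  0.92 -0.34]
2.775 [ 0.50652853 -0.05970986  0.22995413] [ 0.47559363 -0.11702472 -0.54726297] 4367 [ 0.50874311 -0.06075429  0.13137379] ((506.0712890625, -60.17504119873047), (30.110454559326172, 55.34893035888672), 73.8892593383789)
```

```bash
python3 - <<'E'
from h import *
g=[.5063,-.0600]; q=R2q(down(np.radians(-16.2)))
def pr(t): s=get_state(); print(t,round(s["time"],2),np.round(s["tcp_pos"],4),np.round(s["contact_force"],2),np.round(s["wrist_torque"],2),round(s["width"],4))
ctrl.movep([*g,.15],q); ctrl.movel([*g,.091],max_speed=.08); pr("down")
ctrl.close_gripper(40); pr("closed")
ctrl.movel([*g,.131],max_speed=.08); ctrl.movel([*g,.171],max_speed=.15); pr("lift")
ctrl.movep([DISC[0],DISC[1],.14],q); pr("above disc")
s=get_state(); im,d=vision.grab_frame("scene"); cv2.imwrite("pics/s2.png",cv2.resize(im[150:380,80:400],None,fx=2.4,fy=2.4,interpolation=cv2.INTER_CUBIC))
im,d=vision.grab_frame("wrist"); cv2.imwrite("pics/w2.png",im); pr("")
E
```

```text
down 4.13 [ 0.5067 -0.06    0.0915] [-0.16 -0.07 -0.61] [ 0.04  0.02 -0.01] 0.0855
closed 4.68 [ 0.5064 -0.06    0.0912] [-0.24 -0.03  2.46] [-0.07  0.11  0.01] 0.0297
lift 5.75 [ 0.5062 -0.0601  0.1706] [-0.26  0.96 -2.51] [-0.02  0.06 -0.02] 0.0298
above disc 6.7 [ 0.5326 -0.2954  0.1393] [-0.13  1.04 -2.13] [ 0.03 -0.   -0.01] 0.0294
 6.8 [ 0.5332 -0.2946  0.14  ] [ 0.41 -0.54 -3.35] [ 0.01 -0.    0.04] 0.0295
```

View pics/s2.png

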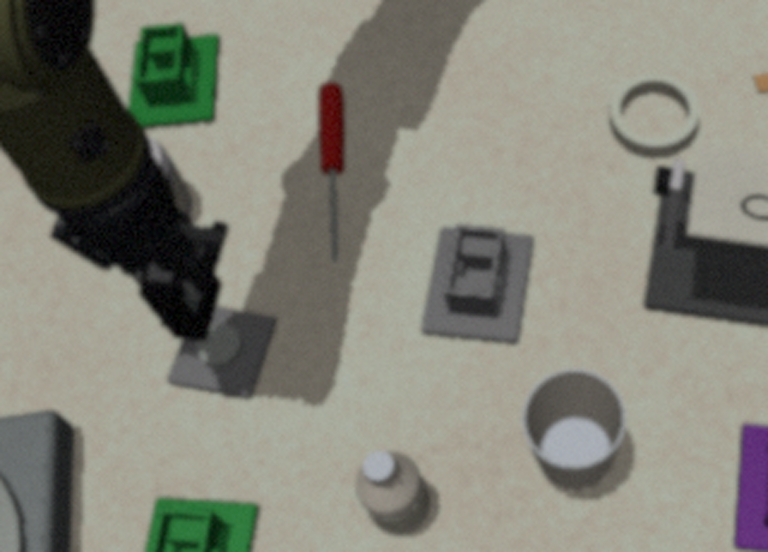

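Gauge is in the gripper over the disc and the dock is empty. Next is the zeroing press, with averaged force readings.

```bash
cat >> h.py <<'E'
def avg(n=10,dt=.02):
    F=[];p=[];M=[]
    for _ in range(n):
        s=get_state();F.append(s["contact_force"]);p.append(s["tcp_pos"]);M.append(s["wrist_torque"]);ctrl.pause(dt)
    return np.mean(F,0),np.mean(p,0),np.mean(M,0),s["time"],s["eef_rot"]
E
python3 - <<'E'
from h import *
def rep(t):
    F,p,M,T,e=avg(15); print(t,round(T,2),np.round(F,2),np.round(p,4),np.round(M,3),np.round(q2R(e)[:,2],3)); return F
D=DISC
ctrl.movel([D[0],D[1],.108],max_speed=.06); ctrl.pause(.2); F0=rep("free")
z=.096
ctrl.movel([D[0],D[1],z],max_speed=.02); ctrl.pause(.1); F=rep("96")
for z in(.094,.092,.090):
    f=(F-F0)[2]
    if f>1.7: break
    ctrl.movel([D[0],D[1],z],max_speed=.02); ctrl.pause(.1); F=rep(str(z))
print("push",(F-F0))
ctrl.pause(1.0); print("end push",rep("hold")-F0)
im,d=vision.grab_frame("scene"); cv2.imwrite("pics/s3.png",cv2.resize(im[230:330,120:260],None,fx=5,fy=5,interpolation=cv2.INTER_CUBIC))
E
```

```text
free 7.92 [ 0.31  0.01 -2.89] [ 0.5326 -0.2971  0.1083] [ 0.003 -0.009  0.001] [ 0. -0. -1.]
96 9.02 [-0.54  0.54 -1.34] [ 0.5324 -0.297   0.0961] [0.104 0.191 0.001] [-0.  0. -1.]
0.094 9.62 [ 0.05  0.02 -1.03] [ 0.5327 -0.2971  0.0941] [-0.016 -0.002  0.005] [ 0. -0. -1.]
push [-0.26289444  0.01243847  1.85360316]
hold 10.87 [ 0.85 -0.48 -0.71] [ 0.5326 -0.297   0.094 ] [-0.154 -0.276 -0.011] [ 0. -0. -1.]
end push [ 0.53681554 -0.49567317  2.17749309]
```

View pics/s3.png

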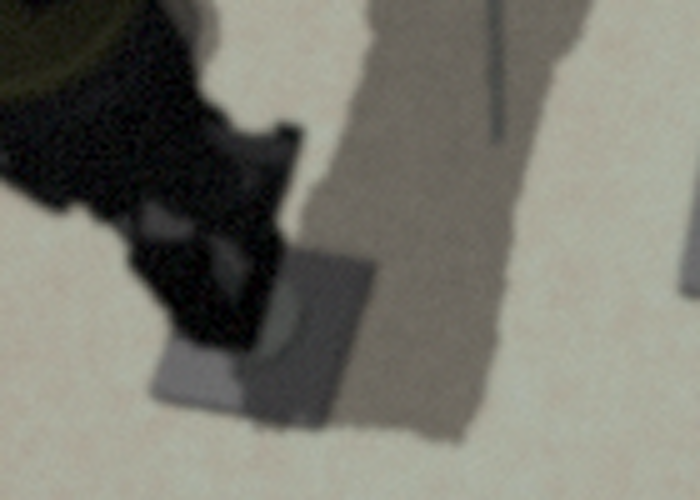

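```bash
python3 - <<'E'
from h import *
D=DISC
ctrl.movel([D[0],D[1],.23],max_speed=.12)
s=get_state();print(s["time"],np.round(s["qpos"],2))
for y in(-40,-19.2,0,20,160.8):
    q=R2q(down(np.radians(y),N)); 
    for h in(.13,.071):
        r=ctrl.ik(SPOT+N*h,q); print(y,h,None if r is None else np.round(r,2))
E
```

```text
12.2167 [ 0.7   0.5  -0.37  1.54  0.19  1.14 -1.56]
-40 0.13 [-1.47  0.37  1.02  2.05  0.04  0.59 -2.85]
-40 0.071 [-1.26  0.43  0.83  2.1   0.04  0.44 -2.86]
-19.2 0.13 [-1.16  0.26  0.56  2.05  0.38  0.65 -2.82]
-19.2 0.071 [-1.08  0.37  0.56  2.1   0.35  0.48 -2.78]
0 0.13 [-0.53  0.23 -0.24  2.04  0.66  0.77 -2.76]
0 0.071 [-0.49  0.32 -0.24  2.09  0.8   0.66 -2.87]
20 0.13 [-0.1   0.29 -0.8   2.04  0.83  0.91 -2.57]
20 0.071 [-0.26  0.35 -0.56  2.09  0.92  0.76 -2.63]
160.8 0.13 [ 0.05  0.35 -1.03  2.04  0.9   0.99 -0.24]
160.8 0.071 [ 0.01  0.44 -0.96  2.09  1.05  0.93 -0.36]
```

Zeroing held about 1.9 s at roughly 2 N, and the picture shows the gauge on the disc at around (250,330) in the crop. On to the panel.

```bash
python3 - <<'E'
from h import *
q=R2q(down(np.radians(160.8),N))
ctrl.movep(SPOT+N*.13,q); ctrl.pause(.2)
F,p,M,T,e=avg(10); print(T,p,SPOT+N*.13,F,M,"z err deg",np.degrees(np.arccos(min(1,-q2R(e)[:,2]@N))))
s=get_state(); im,d=vision.grab_frame("wrist"); cv2.imwrite("pics/w4.png",im)
W=cloud("wrist",d,s); np.save("wW.npy",W)
A=W.reshape(-1,3); A=A[~np.isnan(A[:,0])]
A=A[(abs((A-SPOT)@N)<.012)&(np.linalg.norm(A-SPOT,axis=1)<.09)]
print(len(A)); 
if len(A)>100:
    c=A.mean(0)
    for _ in range(5):
        B=A[abs((A-c)@N)<.012] if _==0 else A[abs((A-c)@n)<.003]; c=B.mean(0); n=np.linalg.svd(B-c,full_matrices=False)[2][2]; n*=np.sign(n[2])
    print("n",n,"vs N deg",np.degrees(np.arccos(n@N)),"offset of plane at spot",(c-SPOT)@n,len(B))
im,d=vision.grab_frame("scene"); cv2.imwrite("pics/s4.png",cv2.resize(im[130:300,300:500],None,fx=3,fy=3,interpolation=cv2.INTER_CUBIC))
E
```

```text
14.425 [0.4782304  0.20907957 0.2360367 ] [0.47794846 0.20956954 0.23613243] [-0.29519667  0.13980018 -3.09517514] [ 0.24144448  0.70221337 -0.00074381] z err deg 0.024337039311527652
38366
n [-0.40760333  0.13954546  0.9024337 ] vs N deg 0.18659136556057004 offset of plane at spot 0.0007322756529407061 37350
```

View pics/w4.png

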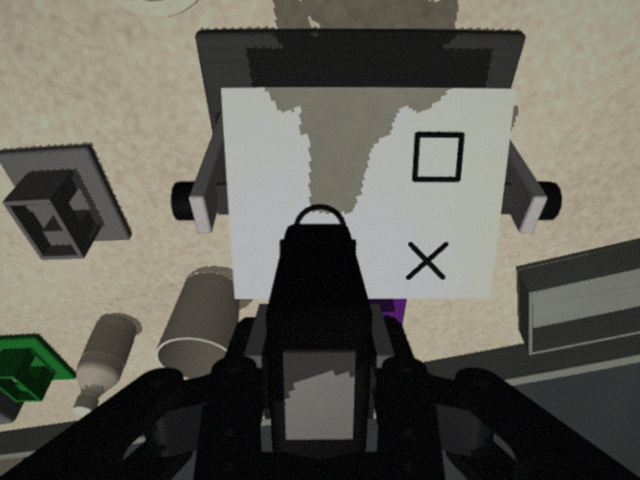

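View pics/s4.png

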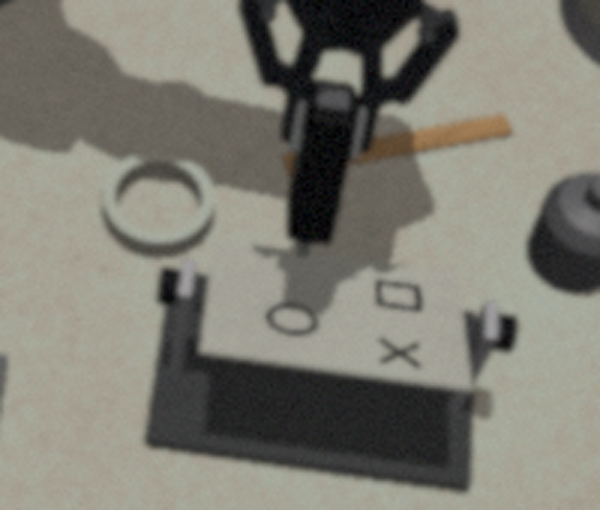

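The ring arc shows at wrist (321,215), directly under the gauge. The square is at (438,157) and the cross at (427,261). I'll check the spot from those two marks and the gauge's tilt in the hand, then approach.

```bash
python3 - <<'E'
from h import *
W=np.load("wW.npy"); n=np.array([-.4063,.1402,.9029]); n/=np.linalg.norm(n)
sq=np.nanmedian(W[150:164,430:446].reshape(-1,3),0); cr=np.nanmedian(W[257:265,423:431].reshape(-1,3),0)
zz=np.array([0,0,1.]); x=zz-n*n[2]; x/=np.linalg.norm(x); y=np.cross(n,x)
print("sq",sq,"cr",cr,"dx,dy",(cr-sq)@x,(cr-sq)@y,"spot est",sq+.048*x-.075*y,cr-.022*x-.073*y,SPOT)
s=get_state(); R=q2R(s["eef_rot"]); T=(W.reshape(-1,3)-s["tcp_pos"])@R
T=T[(abs(T[:,1])<.013)&(abs(T[:,0])<.045)&(T[:,2]>.0)&(T[:,2]<.045)]
if len(T)>50:
    c=np.median(T,0); B=T[abs(T[:,0]-c[0])<.004]; nn=np.linalg.svd(B-B.mean(0),full_matrices=False)[2][2]; print("gauge side in tool",len(B),B.mean(0),nn,np.degrees(np.arcsin(nn[2])))
tip=.0772
p=lambda h: SPOT+N*h
ctrl.movel(p(.088),max_speed=.08); ctrl.pause(.2)
F0,pp,M0,t,e=avg(15); print("free",round(t,2),np.round(F0,2),np.round((pp-SPOT)@N,4))
for h in(.0775,.075,.073,.0715):
    ctrl.movel(p(h),max_speed=.02); ctrl.pause(.15)
    F,pp,M,t,e=avg(15); f=(F-F0)@N; print(h,round(t,2),"push",round(f,2),np.round(F-F0,2),np.round((pp-SPOT)@N,4),"lat",np.round((pp-SPOT)-N*((pp-SPOT)@N),4))
    if f>2.3: break
E
```

```text
sq [0.51470002 0.2751543  0.09939311] cr [0.57283099 0.25259357 0.13061797] dx,dy 0.06968215973771257 -0.0023649105994055166 spot est [0.5312051  0.19011939 0.12002431] [0.53024135 0.19006592 0.121162  ] [0.5306 0.1912 0.1187]
gauge side in tool 2075 [ 0.02525042 -0.00038422  0.01966423] [-9.99815272e-01 -1.92156558e-02 -4.23620165e-04] -0.024271648297677542
free 15.65 [-0.17  0.01 -2.8 ] 0.0883
0.0775 16.73 push -0.24 [ 0.22 -0.05 -0.16] 0.0776 lat [0. 0. 0.]
0.075 17.4 push 1.68 [-0.21  0.4   1.71] 0.0751 lat [0.0001 0.0001 0.    ]
0.073 18.05 push 1.99 [-0.03  0.63  2.09] 0.073 lat [0. 0. 0.]
0.0715 18.7 push 2.41 [-0.27  0.78  2.43] 0.0715 lat [0. 0. 0.]
```

```bash
python3 - <<'E'
from h import *
F,pp,M,t,e=avg(50); print(round(t,2),"push",(F-np.array([-.17,.01,-2.8]))@N,"tilt",np.degrees(np.arccos(min(1,-q2R(e)[:,2]@N))))
s=get_state(); im,d=vision.grab_frame("wrist"); cv2.imwrite("pics/w5.png",im); W=cloud("wrist",d,s)
A=W.reshape(-1,3); A=A[~np.isnan(A[:,0])]; A=A[(abs((A-SPOT)@N)<.012)&(np.linalg.norm(A-SPOT,axis=1)<.11)]
c=A.mean(0)
for _ in range(5):
    B=A[abs((A-c)@(N if _==0 else n))<.004]; c=B.mean(0); n=np.linalg.svd(B-c,full_matrices=False)[2][2]; n*=np.sign(n[2])
print("panel n",n,"deg vs N",np.degrees(np.arccos(n@N)),"tcp height over plane",(np.array(s["tcp_pos"])-c)@n)
E
```

```text
19.53 push 2.354421663739772 tilt 0.00028427842007004267
panel n [-0.40717584  0.13905671  0.90270209] deg vs N 0.18230120681457976 tcp height over plane 0.07080517534362986
```

View pics/w5.png

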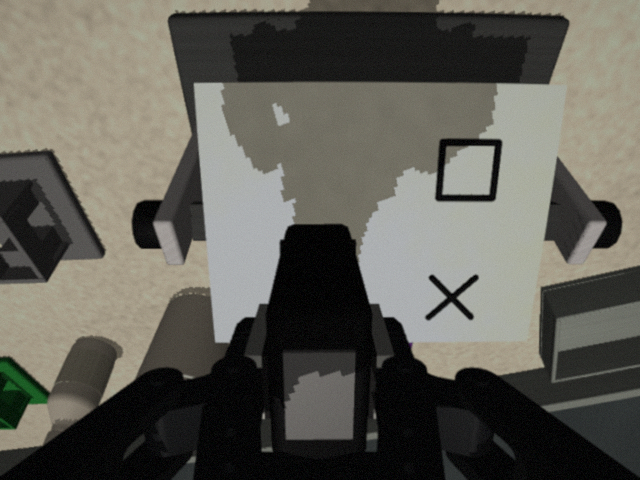

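The gauge stands square on the panel, ring hidden beneath it, with the square at (469,170) and the cross at (452,297) where expected. The panel's tilt is unchanged. Force gives about 5.4 mm of probe travel and geometry about 6.4 mm, so close to half. Handing in.

```bash
python3 -c "
from h import *
ticket.close_job(); print(get_state()['time'])"
```

```text
the job is handed in; nothing more can be done
the job is handed in; nothing more can be done
```

I zeroed the gauge on the steel disc and handed the job in with it still held square to the panel, tip pressed over the ring mark. It took about 19.6 s by the robot's clock.

- **Zeroing:** I lifted the gauge straight out of its stand and held it upright on the disc at about 2 N for roughly 1.9 s.
- **Squareness:** the tool is within about 0.2° of the panel's fitted normal. The panel's slope is about 25.4°, and its tilt did not change under the press.
- **Tip on the ring:** the ring's position agreed to about 2 mm between the cameras and the other two marks. The gauge hides the ring in the last picture, so I could not see the tip inside it directly.
- **Press depth:** the final push was about 2.35 N, which means the probe is about 5.4 mm in. The geometry gives about 6.4 mm. The two differ by 1 mm and lie either side of the 6 mm target.
- **One small mismatch:** the gauge's side face measured about 3 mm off where it should be along its 56 mm width. That is within the ring's tolerance, so I left it uncorrected.

I gave the other items a wide berth, and none looked disturbed in the parts of the bench I viewed. I did not check each one at the end.

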